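Reset the stirrer and start it at speed four

TASK

The magnetic stirrer has tripped: with a fingertip, push its pointer dial gently back to off (the round dot), then click it clockwise up to the fourth bar mark after off, and then press the start button beside it fully down and let it go. Only push the dial, never take it between the fingers, and leave the glass dish on the stirrer, the flask, the bottle and the tray standing where they are.

Things in the scene. Friction and masses are not known exactly. Their poses are not given: they have to be found in the camera images.
- stirrer: Cream box fixed to the bench, 220 (its x) by 360 (its y) by 60 mm high. Origin: centre of its underside; x away from the operator, y to his left, z up. On its flat top: dial at x -10, y 95, on a grey disc 136 mm across, 2 mm thick; round stir plate at x 45, y -85, 110 mm across, 6 mm thick, with the dish on it; start button at x -72, y -95. It may be turned up to 0.4 rad.
- dial_axis (a point): On the dial's axis, on the grey disc's top face (62 mm above the bench); axes as the stirrer's. White marks 60 mm from the axis: off, a dot 9 mm across, lies 105 degrees counter-clockwise from the stirrer's x (seen from above); then clockwise every 30 degrees seven bars, 10 by 3 mm, speeds 1 to 7. The 150 degrees from speed 7 on to off are unmarked.
- dial (a joint): Black hub 34 mm across, 22 high, with one arm reaching 52 mm from the axis, 10 wide, its top 24 and underside 4 mm above the disc. Value in rad: 0 off, grows clockwise from above, 0.5236 a click: speed 4 is 2.094. Stops at 0 and 3.665. Sprung detents: 0.09 N m to push over, then it snaps on to the next one ahead of the finger. Starts at 1 to 7. Arm's angle from stirrer's x: 105 degrees - value.
- pointer_tip (a point): Middle of the outer end of the dial's arm, at its top edge: 52 mm from the axis, 24 mm above the disc. Its x axis points outward along the arm, z up.
- start_top (a point): Middle of the top of the start button, a grey cap 30 mm across in a black round housing 46 mm across. The cap's top stands 22 mm above the stirrer's top, the housing's 12 mm.
- start (a joint): Travel of the start button, m: 0 released, 0.006 fully down. A spring returns it; fully down takes 5 N.
- dish: Open round glass dish, 90 mm across and 45 mm high, loose on the stir plate; origin at the centre of its underside, z up. Leave alone.
- flask: Conical glass flask, 66 mm across at the foot, 105 mm high, loose on the bench to the left of the stirrer; origin at the centre of its underside. Leave alone.
- reagent: Small amber bottle, 54 mm across and 115 mm high, loose on the bench to the right of the stirrer; origin at the centre of its underside. Leave alone.
- tray: Open red tray, 80 by 110 by 40 mm, loose on the bench beyond the stirrer; origin at the centre of its underside. Leave alone.

How it is judged:
By the outcome, as a careful person would: the job done as asked, in the order asked, and still so for the second after the job is handed in, with the robot touching nothing.
It also fails if it takes over 67 s, if anything falls off the work surface, if the arm or the gripper's body presses on something with over 40 N, if the wrist force passes 120 N, or if a joint passes its speed limit or range.

ROBOT

A 6-joint arm with a two-finger parallel gripper is mounted at the origin on the work surface. World frame = base frame: x ahead of the robot, y to its left, z up, the work surface at z = 0. Lengths are in m, angles in rad, forces in N, time in s.
With the tool pointing down it reaches from about 0.35 to 0.975 m from the base axis. Payload 4.9 kg.
Tool frame: the origin (TCP) lies between the finger pads; the fingertips stand 25 mm ahead of it and the grasp point (between the pads) lies 6 mm ahead of it (manip.tcp_to_tips is the z of the fingertips in the tool frame, in m); z points along the fingers, y is the line along which they close (so a half turn about z gives the same grasp; the last joint's range is limited). The gripper opens to 85 mm and grips with 20 to 120 N. Pads are 22 mm wide; open, the fingers measure 114 mm over their backs; the gripper's body (76 mm by 85 mm) begins 54 mm behind the grasp point. The pads swing forward as they close: fully open they stand 13 mm farther back than shut.
Start: joints at [-1.384, 0.053, 1.613, -0, 1.476, -0.119], TCP at [0.188, -0.596, 0.225] pointing down, gripper open.
Joint ranges: [-3.01, 3.01], [-1.01, 2.22], [0.06, 2.58], [-1.02, 4.17], [0.09, 2.62], [-3.14, 3.14]. Speed limits (rad/s): [2.57, 2.57, 3.14, 3.14, 3.14, 3.14].

INTERFACE

Orientations are given as a unit quaternion [w, x, y, z].
In Python, from plant import manip gives the robot as it stands. The module is installed in compiled form; this text tells all that it offers.
- The arm moves only by the tool arm_command, never from a script. Its argument "moves" is a list of rows, each a list of 3 entries, a list of its own where there are three numbers: the opening, from -1 (shut) to 1 (fully open), then the shift along the tool's x, y, z in units of 0.15 m (1.0 is 0.15 m), then the turn about the tool's z in units of 2 pi rad (1.0 is 2 pi rad). A call has 1 to 20 rows; each row is the pose to reach, as a shift and turn from the pose commanded when the call began, along the tool's axes at that moment, turning the shorter way round; what a row does not reach only later rows make up. A row lasts 1/12 s, in which the tool goes at most 41.7 mm and 7.16 degrees, less where a joint would pass 70% of its speed; a pose out of reach is approached as far as the arm can. A call with a number of a shift or a turn outside -1 to 1 is refused whole. A call with a gripper value outside its range is refused whole. The fingers move at their own pace and stop on an object; the grip force is fixed at half the most. Time passes only in rows, so rows that repeat a pose let the fingers close. It gives the time, the measured TCP pose, the force, the opening and the grip force at its end, in the units of the state.
- manip.state(): the state, without advancing time (a new reading comes with each control period).
- manip.grab_frame(name): name is "side" or "top"; returns a dict with "frame" (384x512x3 uint8, red, green, blue), "fx", "fy", "cx", "cy" (pixels), "k1" (the pictures are not rectified: a ray, as slopes to the right and down, at radius r is drawn at 1 + k1 r^2 times it, then the intrinsics apply), "R" (3x3) and "t" (3): a world point X has camera coordinates R X + t. Camera axes: x right, y down, z forward; pixel columns grow to the right and rows downward; lengths in m; the calibration is good to about 2 mm. A picture is of the moment at which its call begins. There is no depth.
- manip.job_done(): hands the job in; it is judged then, once.
Trained networks look in a picture, given as the dict that the camera call returned (one of the last four; its "shot" number tells which), for a name from the list of things; names that differ only in an ending like _2 or _b are one class to them, and where a whole thing is asked for, a point or a joint stands for the part that bears it (a point fixed in the world has none). Each returns a list of dicts, best first, with "confidence" (0 to 1); they miss things now and then, are a little off and sometimes report something else, mostly with a low value. They report only what shows in the picture. A call takes as long as a camera call.
- manip.search_frame(picture, target): "extent" ([left, top, right, bottom] in pixels, round what is visible of it).
The state is a dict: "time": time; "joint_pos": joint angles; "joint_vel": joint speeds; "joint_efforts": joint torques, N m; "tool_pos": TCP position; "tool_rot": TCP orientation; "contact_force": force on the tool from outside, world axes, zero at the start; "ft_torque": the same for the moment, N m; "gripper_width": opening from 0.0 (shut) to 1.0 (fully open); "grasp_force": force on a finger pad.
Only numpy, scipy, OpenCV 4.12 (cv2) and the standard library are available. Lean on these libraries where they do the work, as an engineer would, in place of code of your own. Each camera call takes 0.05 s, during which the arm holds its last target. There are 200 camera calls.

## Working session

There is one attempt and no reset: what is moved stays moved. The work goes in short steps, Python scripts to look and compute and a tool call to move; the robot and the scene stay as the last step left them, time stands still between calls to the robot, and variables do not carry over. Pictures are saved under pics/ and viewed, at most 10 in all, crops included, and the job is handed in when it is done.

Besides the shell and the picture viewer there is one more tool, called as name([rows], argument=value, ...), one row to a line, values as JSON. arm_command: Moves the arm, as the interface text tells. Shifts and turns lie within -1 to 1; 1 stands for 0.15 m of shift or 2 pi rad of turn. Its arguments: {"type":"object","properties":{"moves":{"type":"array"}},"required":["moves"]}

```bash
mkdir -p pics
cat > h.py <<'E'
import numpy as np, cv2
from plant import manip
from scipy.spatial.transform import Rotation as Ro
def K(p): return np.array([[p["fx"],0,p["cx"]],[0,p["fy"],p["cy"]],[0,0,1.]])
def ray(p,uv):
    q=cv2.undistortPoints(np.array([[uv]],float),K(p),np.array([p["k1"],0,0,0.]))[0,0]
    R=np.array(p["R"]);return -R.T@np.array(p["t"]),R.T@np.array([q[0],q[1],1])
def atz(p,uv,z):
    c,d=ray(p,uv);return c+d*(z-c[2])/d[2]
def proj(p,X):
    return cv2.projectPoints(np.array(X,float).reshape(-1,3),cv2.Rodrigues(np.array(p["R"]))[0],np.array(p["t"],float),K(p),np.array([p["k1"],0,0,0.]))[0][:,0]
def save(p,n,s=1.5): cv2.imwrite("pics/"+n,cv2.resize(p["frame"][:,:,::-1],None,fx=s,fy=s,interpolation=cv2.INTER_CUBIC))
E
python3 - <<'E'
from h import *
a=manip.grab_frame("top");b=manip.grab_frame("side")
save(a,"t0.png");save(b,"s0.png")
for n,p in(("top",a),("side",b)):
    c,_=ray(p,(256,192));print(n,c.round(3),p["fx"],p["k1"])
    for k in["stirrer","dial","start","pointer_tip","start_top","dish","flask","reagent","tray"]:
        print(k,[(np.round(d["extent"]).tolist(),round(d["confidence"],2)) for d in manip.search_frame(p,k)[:2]])
print(manip.state(),manip.tcp_to_tips)
E
```

```text
top [0.542 0.063 0.923] 383.06898609537416 -0.13279040964736377
stirrer [([225.0, 143.0, 394.0, 265.0], 0.97)]
dial [([262.0, 197.0, 282.0, 225.0], 0.75)]
start [([346.0, 224.0, 367.0, 234.0], 0.51)]
pointer_tip [([263.0, 201.0, 284.0, 225.0], 0.78)]
start_top [([351.0, 221.0, 364.0, 235.0], 0.7)]
dish [([327.0, 156.0, 370.0, 197.0], 0.86)]
flask [([174.0, 224.0, 206.0, 256.0], 0.96), ([351.0, 225.0, 365.0, 234.0], 0.2)]
reagent [([398.0, 177.0, 432.0, 203.0], 0.97)]
tray [([248.0, 107.0, 304.0, 151.0], 0.84)]
side [0.29  0.66  0.751] 418.3514202453333 0.034511473920382806
stirrer [([227.0, 141.0, 343.0, 258.0], 0.64)]
dial [([272.0, 186.0, 295.0, 213.0], 0.81)]
start [([322.0, 152.0, 330.0, 163.0], 0.55)]
pointer_tip [([272.0, 187.0, 294.0, 212.0], 0.79)]
start_top [([319.0, 153.0, 335.0, 164.0], 0.61)]
dish [([264.0, 132.0, 299.0, 162.0], 0.86), ([320.0, 150.0, 334.0, 160.0], 0.53)]
flask [([253.0, 261.0, 287.0, 314.0], 0.93)]
reagent [([302.0, 106.0, 326.0, 139.0], 0.77)]
tray [([190.0, 166.0, 228.0, 209.0], 0.71)]
{'time': 1.0, 'joint_pos': array([-1.38399189e+00,  5.26959465e-02,  1.61292042e+00, -3.07233922e-05,
        1.47596911e+00, -1.19027030e-01]), 'joint_vel': array([-0.00089606,  0.00081517,  0.00100258, -0.00039024,  0.00053195,
        0.00016969]), 'joint_efforts': array([ 9.61274527e-04, -3.93690205e+01, -3.70475399e+01,  5.85073212e-05,
        4.20474325e-04,  1.17411147e-05]), 'tool_pos': array([ 0.18815102, -0.59598596,  0.22519388]), 'tool_rot': array([ 4.10707262e-06,  9.88330932e-01,  1.52321925e-01, -1.51622343e-05]), 'contact_force': array([-0.34023839, -0.51589308,  0.08065815]), 'ft_torque': array([ 0.03596553, -0.01314725,  0.04895326]), 'grasp_force': 0.0, 'gripper_width': 0.9964402396808846} 0.025
```

Run:
```python
from h import *
a=cv2.imread("pics/t0.png");b=cv2.imread("pics/s0.png")
def c(im,x0,y0,x1,y1,n,s): cv2.imwrite("pics/"+n,cv2.resize(im[int(y0*1.5):int(y1*1.5),int(x0*1.5):int(x1*1.5)],None,fx=s/1.5,fy=s/1.5,interpolation=cv2.INTER_CUBIC))
c(a,220,135,400,270,"t1.png",4.4); c(b,215,120,350,270,"s1.png",4)
```

```text
(no output)
```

View pics/t1.png

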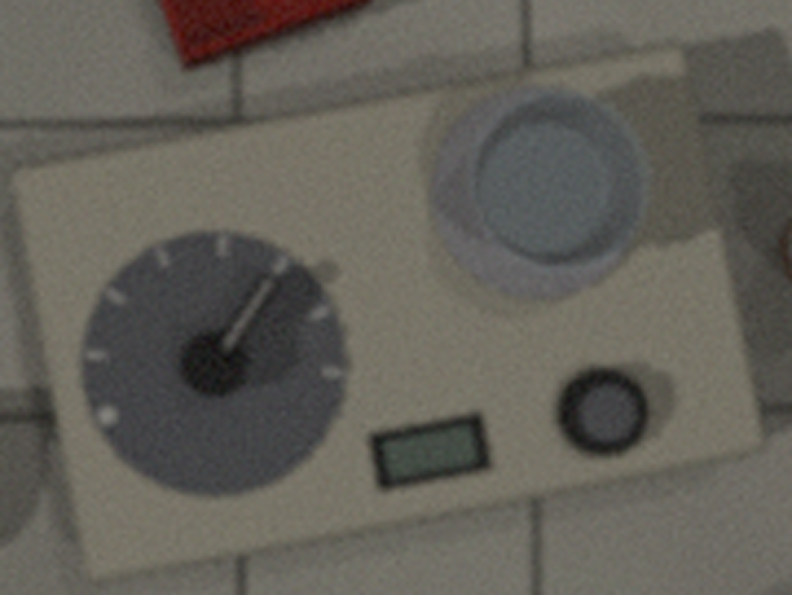

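View pics/s1.png

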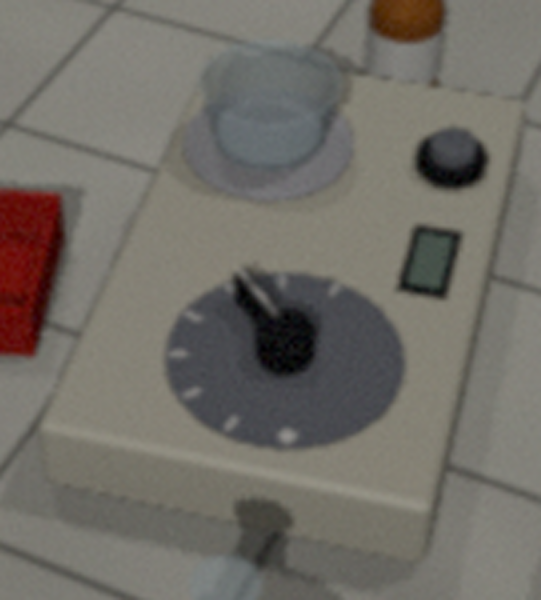

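```bash
cat > fit.py <<'E'
from h import *
from scipy.optimize import least_squares
a=manip.grab_frame("top");b=manip.grab_frame("side")
ax=np.array([-.01,.095])
m=lambda k:[*(ax+.06*np.array([np.cos(np.radians(105-30*k)),np.sin(np.radians(105-30*k))])),.062]
L={**{k:m(k) for k in range(8)},"bl":[.11,.18,.06],"br":[.11,-.18,.06],"fr":[-.11,-.18,.06],"fl":[-.11,.18,.06],"s":[-.072,-.095,.082]}
T={0:(107,415),1:(95,355),2:(117,297),3:(162,258),4:(222,245),5:(281,265),6:(318,313),7:(331,372),"bl":(15,172),"br":(682,48),"fr":(762,445),"fl":(92,578),"s":(605,408)}
S={0:(288,436),1:(232,424),2:(192,393),3:(178,354),4:(193,316),6:(283,281),7:(336,290),"s":(452,143),"bl":(45,430),"fr":(525,97)}
obs=[(a,k,np.array(v)/4.4+[220,135]) for k,v in T.items()]+[(b,k,np.array(v)/4+[215,120]) for k,v in S.items()]
def W(x,k):
    R=Ro.from_euler('z',x[3]).as_matrix();return R@np.array(L[k])+x[:3]
f=lambda x,o=obs:np.concatenate([proj(p,W(x,k))[0]-v for p,k,v in o])
for o in(obs,obs[:13],obs[13:]):
    r=least_squares(lambda x:f(x,o),[.55,0,0,.2],loss='soft_l1');print(r.x.round(4));
    if o is obs: R=r;print(f(r.x).reshape(-1,2).round(1).tolist())
x=R.x
print("axis",W({**{}} or x,0)*0+Ro.from_euler('z',x[3]).as_matrix()@[-.01,.095,.062]+x[:3],"start",W(x,"s"))
c1,d1=ray(a,obs[12][2]);c2,d2=ray(b,obs[20][2])
def tri(u,v):
    c1,d1=ray(a,u);c2,d2=ray(b,v);A=np.stack([d1,-d2],1);s=np.linalg.lstsq(A,c2-c1,rcond=None)[0];return ((c1+d1*s[0]+c2+d2*s[1])/2).round(4),np.linalg.norm(c1+d1*s[0]-c2-d2*s[1]).round(4)
g=lambda u:np.array(u)/4.4+[220,135]
h=lambda u:np.array(u)/4+[215,120]
print("start tri",tri(g(T["s"]),h(S["s"])),"mark4",tri(g(T[4]),h(S[4])),"dot",tri(g(T[0]),h(S[0])))
E
python3 fit.py
```

```text
[ 0.566  -0.035   0.0014  0.1882]
[[0.4, 0.2], [0.5, 0.2], [-0.0, 0.3], [0.1, 0.0], [0.0, 0.3], [-0.3, 0.2], [0.4, -0.3], [0.2, -0.1], [-1.8, -1.2], [0.7, -3.2], [2.7, 0.8], [-0.7, 2.4], [1.5, 0.6], [-0.0, 0.3], [0.0, 0.5], [-0.0, 0.7], [0.1, 0.6], [-0.0, 0.6], [-0.4, 0.4], [-0.8, 0.5], [-0.2, -0.7], [-2.8, -0.7], [0.1, -0.0]]
[ 0.5661 -0.0353 -0.0163  0.1828]
[ 0.5677 -0.0407 -0.0038  0.1869]
axis [0.53837187 0.05649354 0.06341379] start [ 0.51300657 -0.14175025  0.08341379]
start tri (array([ 0.5131, -0.1391,  0.083 ]), np.float64(0.0028)) mark4 (array([0.5985, 0.0521, 0.0654]), np.float64(0.0006)) dot (array([0.5124, 0.1112, 0.0651]), np.float64(0.0007))
```

The top picture shows the dial hub at about full-frame pixel (269,218). The arm points at the fifth bar (284,195), so the dial is at speed 5. The dot is at (244,229) and the button cap at (357,228). Triangulated heights of 65 and 83 mm agree with the text. I'll move over now.

arm_command([
  [-1, [0.88, -0.8, 0], -0.057],
  [-1, [0.88, -0.8, 0], -0.057],
  [-1, [0.88, -0.8, 0], -0.057],
  [-1, [0.88, -0.8, 0], -0.057],
  [-1, [0.88, -0.8, 0], -0.057],
  [-1, [0.88, -0.8, 0], -0.057],
])

```text
time: 1.6
tool_pos: [0.2793, -0.4396, 0.2254]
tool_rot: [0.0, 0.945, 0.328, 0.0]
contact_force: [-0.0, -0.9, 0.4]
gripper_width: 0.145
grasp_force: 0.0
```

```bash
cat >> h.py <<'E'
AX=np.array([.5384,.0565]);YAW=10.8
def dialpose(phi,side,r=.038,off=.016):
    # side=-1: finger on the clockwise side of the arm; phi = arm angle (world deg) at which its face would touch
    t=np.radians(phi);e=np.array([np.cos(t),np.sin(t)]);n=np.array([-e[1],e[0]])
    return AX+r*e+side*off*n, phi+90
def rows(wp):
    # wp: (x,y,z_tip,heading deg) -> rows from the present pose
    s=manip.state();R=Ro.from_quat(np.roll(s["tool_rot"],-1));M=R.as_matrix();h0=np.degrees(np.arctan2(M[1,0],M[0,0]))
    print("pose",s["tool_pos"].round(4),"h",h0.round(2),"tilt",M[2].round(3),"t",round(s["time"],2),"F",s["contact_force"].round(2),s["gripper_width"].round(2),manip.tcp_to_tips)
    out=[]
    for x,y,z,h in wp:
        d=M.T@(np.array([x,y,z+.025])-s["tool_pos"])/.15; out.append([-1,d.round(3).tolist(),round(-((h-h0+180)%360-180)/360,4)])
    print(str(out).replace(" ",""))
E
python3 - <<'E'
from h import *
p,h=dialpose(-52,-1);print(p,h);rows([(*p,.2,h)])
E
```

```text
[0.54918696 0.01670501] 38Traceback (most recent call last):
  File "<stdin>", line 2, in <module>
  File "h.py", line 21, in rows
    print("pose",s["tool_pos"].round(4),"h",h0.round(2),"tilt",M[2].round(3),"t",round(s["time"],2),"F",s["contact_force"].round(2),s["gripper_width"].round(2),manip.tcp_to_tips)
                                                                                                                                    ^^^^^^^^^^^^^^^^^^^^^^^^
AttributeError: 'float' object has no attribute 'round'
```

```bash
sed -i 's/s\["gripper_width"\].round(2)/s["gripper_width"]/' h.py
python3 - <<'E'
from h import *
p,h=dialpose(-52,-1);rows([(*p,.2,h)])
E
```

```text
pose [ 0.2793 -0.4396  0.2254] h 38.25 tilt [ 0.     0.001 -1.   ] t 1.6 F [-0.05 -0.94  0.38] 0.14468975208464283 0.025
[[-1,[3.296,-1.275,0.003],np.float64(0.0007)]]
```

arm_command([
  [-1, [0.99, -0.38, 0], 0],
  [-1, [0.99, -0.38, 0], 0],
  [-1, [0.99, -0.38, 0], 0],
  [-1, [0.99, -0.38, 0], 0],
  [-1, [0.99, -0.38, 0], 0],
])

```text
time: 2.02
tool_pos: [0.3618, -0.3024, 0.2255]
tool_rot: [-0.0, 0.945, 0.328, 0.001]
contact_force: [-0.2, -0.2, -0.8]
gripper_width: -0.003
grasp_force: 0.0
```

arm_command([
  [-1, [0.99, -0.38, 0], 0],
  [-1, [0.99, -0.38, 0], 0],
  [-1, [0.99, -0.38, 0], 0],
  [-1, [0.99, -0.38, 0], 0],
  [-1, [0.99, -0.38, 0], 0],
])

```text
time: 2.43
tool_pos: [0.4438, -0.1661, 0.2255]
tool_rot: [-0.0, 0.945, 0.328, 0.001]
contact_force: [0.1, -0.6, 0.1]
gripper_width: -0.001
grasp_force: 0.0
```

arm_command([
  [-1, [0.99, -0.38, 0], 0],
  [-1, [0.99, -0.38, 0], 0],
  [-1, [0.99, -0.38, 0], 0],
  [-1, [0.99, -0.38, 0], 0],
  [-1, [0.99, -0.38, 0], 0],
])

```text
time: 2.85
tool_pos: [0.5258, -0.03, 0.2253]
tool_rot: [-0.0, 0.945, 0.328, 0.001]
contact_force: [-0.5, -0.2, 0.3]
gripper_width: -0.002
grasp_force: 0.0
```

Run:
```python
from h import *
p,h=dialpose(-52,-1);rows([(*p,.2,h),(*p,.12,h)])
```

```text
pose [ 0.5258 -0.03    0.2253] h 38.27 tilt [ 0.002 -0.    -1.   ] t 2.85 F [-0.52 -0.24  0.27] -0.002469036213386797 0.025
[[-1,[0.315,-0.148,0.002],np.float64(0.0007)],[-1,[0.315,-0.148,0.536],np.float64(0.0007)]]
```

arm_command([
  [-1, [0.315, -0.148, 0], 0],
  [-1, [0.315, -0.148, 0], 0],
  [-1, [0.315, -0.148, 0.3], 0],
  [-1, [0.315, -0.148, 0.57], 0],
  [-1, [0.315, -0.148, 0.6], 0],
  [-1, [0.315, -0.148, 0.6], 0],
  [-1, [0.315, -0.148, 0.6], 0],
])

```text
time: 3.43
tool_pos: [0.5475, 0.0128, 0.1361]
tool_rot: [0.0, 0.946, 0.325, 0.0]
contact_force: [0.4, 0.0, -0.7]
gripper_width: -0.002
grasp_force: 0.0
```

Run:
```python
from h import *
a=manip.grab_frame("top");b=manip.grab_frame("side")
A=cv2.resize(a["frame"][110:260,220:360],None,fx=2.8,fy=2.8,interpolation=3);B=cv2.resize(b["frame"][110:260,215:355],None,fx=2.8,fy=2.8,interpolation=3)
s=manip.state();t=s["tool_pos"]-[0,0,.025];q=(proj(b,t)[0]-[215,110])*2.8;print(q,t)
cv2.circle(B,tuple(int(v) for v in q),3,(0,255,0),1)
q=(proj(b,[*AX,.062])[0]-[215,110])*2.8;cv2.circle(B,tuple(int(v) for v in q),3,(255,0,0),1)
cv2.imwrite("pics/c1.png",np.hstack([A,B])[:,:,::-1])
p,h=dialpose(-52,-1);rows([(*p,.074,h)])
```

```text
[210.88559072 194.94057954] [0.54893165 0.01299265 0.11344698]
pose [0.5489 0.013  0.1384] h 37.99 tilt [ 0.003  0.004 -1.   ] t 3.53 F [0.11 0.01 1.31] -0.0008569101042525669 0.025
[[-1,[0.016,-0.019,0.263],np.float64(-0.0)]]
```

View pics/c1.png

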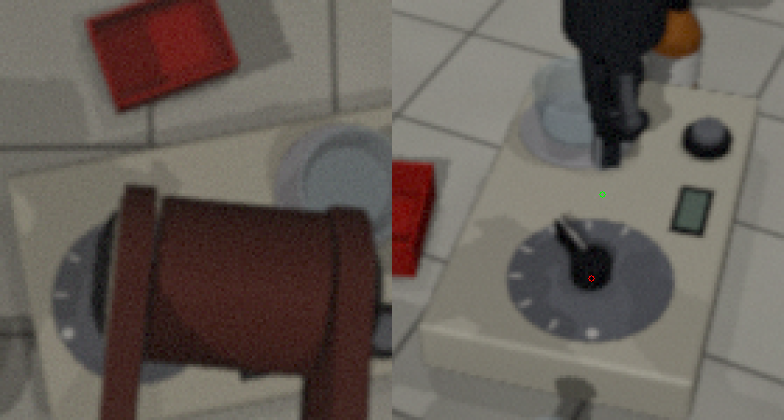

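The visible tips end near (607,166), higher in the picture than the predicted 25 mm point (603,195). I'll go down part of the way and check again.

arm_command([
  [-1, [0.016, -0.019, 0.06], 0],
  [-1, [0.016, -0.019, 0.12], 0],
  [-1, [0.016, -0.019, 0.16], 0],
  [-1, [0.016, -0.019, 0.16], 0],
  [-1, [0.016, -0.019, 0.16], 0],
])

```text
time: 3.95
tool_pos: [0.5465, 0.0178, 0.1104]
tool_rot: [-0.0, 0.945, 0.326, -0.001]
contact_force: [0.1, 0.4, -0.9]
gripper_width: -0.003
grasp_force: 0.0
```

Run:
```python
from h import *
b=manip.grab_frame("side")
B=cv2.resize(b["frame"][120:230,235:345],None,fx=5,fy=5,interpolation=3)
s=manip.state();t=s["tool_pos"]
M=Ro.from_quat(np.roll(s["tool_rot"],-1)).as_matrix()
for dz,c in((0,(255,255,0)),(.025,(0,255,0))):
  for k in((11,14.5),(-11,14.5),(-11,-14.5),(11,-14.5)):
    q=(proj(b,t+M@[k[0]/1e3,k[1]/1e3,dz])[0]-[235,120])*5
    cv2.circle(B,tuple(int(v) for v in q),2,c,-1)
cv2.imwrite("pics/c2.png",B[:,:,::-1])
p,h=dialpose(-52,-1);rows([(*p,.074,h)])
```

```text
pose [0.5469 0.0178 0.1109] h 38.05 tilt [-0. -0. -1.] t 4.0 F [ 0.61  0.22 -0.7 ] -0.0018009150963727804 0.025
[[-1,[0.008,0.015,0.079],np.float64(0.0001)]]
```

View pics/c2.png

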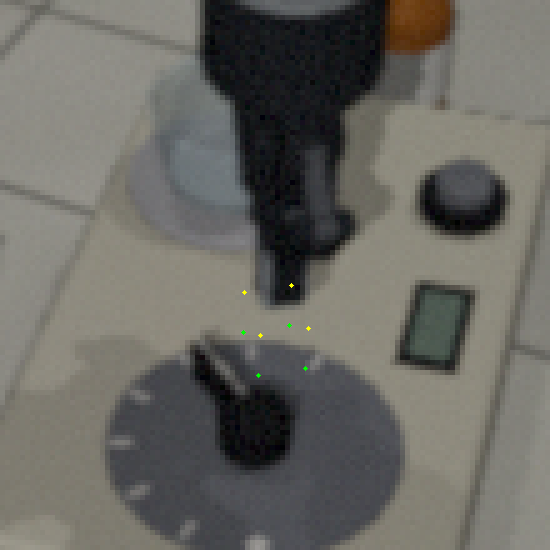

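The black tip ends near crop (280,300), while the model box is at (275,350). So the tip really is higher, or farther off, than the nominal. I'll lower it to the nominal pushing height and check again, along with the shadows.

arm_command([
  [-1, [0.008, 0.015, 0.03], 0],
  [-1, [0.008, 0.015, 0.06], 0],
  [-1, [0.008, 0.015, 0.08], 0],
  [-1, [0.008, 0.015, 0.08], 0],
  [-1, [0.008, 0.015, 0.08], 0],
])

```text
time: 4.42
tool_pos: [0.5491, 0.0167, 0.0988]
tool_rot: [-0.0, 0.945, 0.326, -0.0]
contact_force: [-0.9, 1.7, -0.1]
gripper_width: 0.002
grasp_force: 0.0
```

Run:
```python
from h import *
a=manip.grab_frame("top");b=manip.grab_frame("side")
B=cv2.resize(b["frame"][120:220,245:345],None,fx=5,fy=5,interpolation=3)
A=cv2.resize(a["frame"][180:255,230:290],None,fx=5,fy=5,interpolation=3)
s=manip.state();t=s["tool_pos"]
M=Ro.from_quat(np.roll(s["tool_rot"],-1)).as_matrix()
for dz,c in((-.1,(255,0,0)),(-.05,(255,0,0)),(0,(255,255,0)),(.025,(0,255,0))):
    q=(proj(b,t+M@[0,0,dz])[0]-[245,120])*5
    cv2.circle(B,tuple(int(v) for v in q),3,c,-1)
cv2.imwrite("pics/c3.png",np.hstack([np.pad(A,((0,125),(0,0),(0,0))),B])[:,:,::-1])
p,h=dialpose(-52,-1);rows([(*p,.074,h)])
print(s["joint_pos"].round(3))
```

```text
pose [0.5494 0.0167 0.0993] h 38.04 tilt [ 0.  0. -1.] t 4.52 F [0.32 0.75 0.63] 0.001569078916453495 0.025
[[-1,[-0.001,-0.001,0.002],np.float64(0.0001)]]
[-0.105 -0.014  1.899  0.     1.257  0.802]
```

View pics/c3.png

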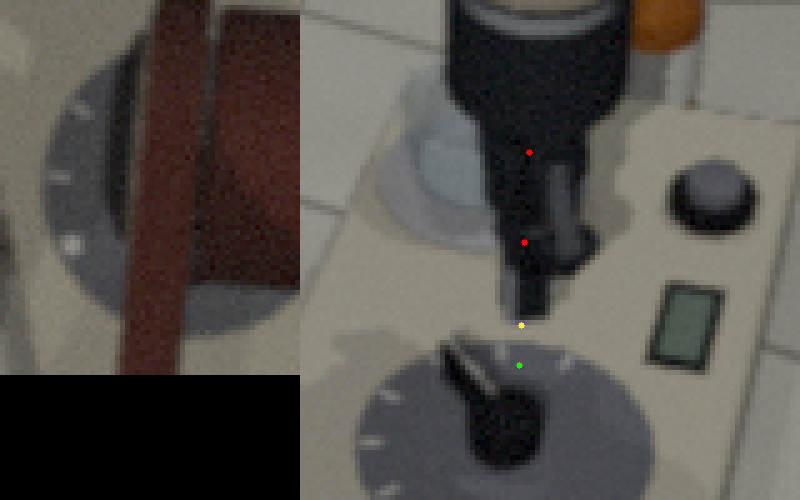

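The tip ends near (525,318), close to the projected TCP at (521,325). I'll sweep one click counter-clockwise at this height, which the task needs anyway, to see whether the finger engages.

Run:
```python
from h import *
rows([(*dialpose(f,-1)[0],.074,f+90) for f in np.linspace(-48,-14,10)])
```

```text
pose [0.5494 0.0167 0.0993] h 38.04 tilt [ 0.  0. -1.] t 4.52 F [0.32 0.75 0.63] 0.001569078916453495 0.025
[[-1,[0.017,0.006,0.002],np.float64(-0.011)],[-1,[0.034,0.011,0.002],np.float64(-0.0215)],[-1,[0.052,0.015,0.002],np.float64(-0.032)],[-1,[0.07,0.018,0.002],np.float64(-0.0425)],[-1,[0.088,0.02,0.002],np.float64(-0.053)],[-1,[0.106,0.02,0.002],np.float64(-0.0635)],[-1,[0.124,0.02,0.002],np.float64(-0.074)],[-1,[0.142,0.018,0.002],np.float64(-0.0845)],[-1,[0.16,0.015,0.002],np.float64(-0.095)],[-1,[0.177,0.011,0.002],np.float64(-0.1054)]]
```

arm_command([
  [-1, [0.017, 0.006, 0], -0.011],
  [-1, [0.034, 0.011, 0], -0.0215],
  [-1, [0.052, 0.015, 0], -0.032],
  [-1, [0.07, 0.018, 0], -0.0425],
  [-1, [0.088, 0.02, 0], -0.053],
  [-1, [0.106, 0.02, 0], -0.0635],
  [-1, [0.124, 0.02, 0], -0.074],
  [-1, [0.142, 0.018, 0], -0.0845],
  [-1, [0.16, 0.015, 0], -0.095],
  [-1, [0.177, 0.011, 0], -0.105],
  [-1, [0.177, 0.011, 0], -0.105],
])

```text
time: 5.43
tool_pos: [0.5717, 0.032, 0.0995]
tool_rot: [0.0, 0.788, 0.615, 0.0]
contact_force: [0.8, -0.2, 0.6]
gripper_width: -0.001
grasp_force: 0.0
```

Run:
```python
from h import *
b=manip.grab_frame("side")
B=cv2.resize(b["frame"][120:220,245:345],None,fx=5,fy=5,interpolation=3)
s=manip.state();t=s["tool_pos"]
M=Ro.from_quat(np.roll(s["tool_rot"],-1)).as_matrix()
for dz,c in((0,(255,255,0)),(.025,(0,255,0))):
    q=(proj(b,t+M@[0,0,dz])[0]-[245,120])*5
    cv2.circle(B,tuple(int(v) for v in q),3,c,-1)
cv2.imwrite("pics/c4.png",B[:,:,::-1])
rows([])
```

```text
pose [0.5715 0.0318 0.0995] h 75.78 tilt [ 0.  0. -1.] t 5.48 F [0.9  0.2  0.13] 0.004491236311263302 0.025
[]
```

View pics/c4.png

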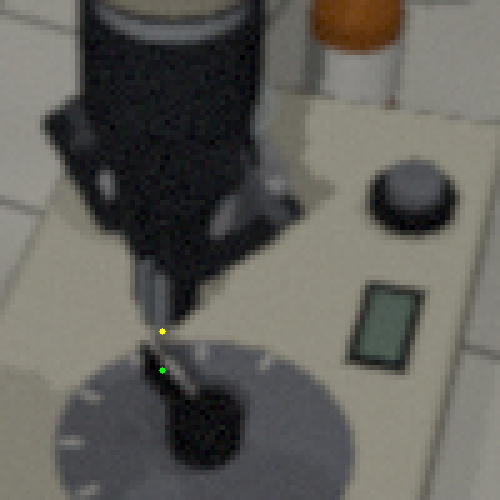

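The dial hasn't moved: its arm is still on bar 5, and the finger passed over it with its end near (170,323), level with the TCP. So the real tip height is about that of the TCP. I'll go back and descend about 25 mm lower.

```bash
sed -i 's/z+.025\])/z+TO])/; s/round(-((h-h0+180)%360-180)\/360,4)/float(round(-((h-h0+180)%360-180)\/360,4))/' h.py; echo "TO=0.0" >> h.py
python3 - <<'E'
from h import *
rows([(*dialpose(f,-1)[0],z,f+90) for f,z in((-21,.099),(-28,.099),(-35,.099),(-42,.099),(-48,.099),(-54,.099),(-54,.09),(-54,.082))])
E
```

```text
pose [0.5715 0.0318 0.0995] h 75.78 tilt [ 0.  0. -1.] t 5.48 F [0.9  0.2  0.13] 0.004491236311263302 0.025
[[-1,[-0.031,-0.016,0.003],0.0188],[-1,[-0.059,-0.034,0.003],0.0383],[-1,[-0.084,-0.056,0.003],0.0577],[-1,[-0.107,-0.08,0.003],0.0772],[-1,[-0.124,-0.103,0.003],0.0938],[-1,[-0.139,-0.128,0.003],0.1105],[-1,[-0.139,-0.128,0.063],0.1105],[-1,[-0.139,-0.128,0.116],0.1105]]
```

arm_command([
  [-1, [-0.031, -0.016, 0], 0.0188],
  [-1, [-0.059, -0.034, 0], 0.0383],
  [-1, [-0.084, -0.056, 0], 0.0577],
  [-1, [-0.107, -0.08, 0], 0.0772],
  [-1, [-0.124, -0.103, 0], 0.0938],
  [-1, [-0.139, -0.128, 0], 0.1105],
  [-1, [-0.139, -0.128, 0], 0.1105],
  [-1, [-0.139, -0.128, 0], 0.1105],
  [-1, [-0.139, -0.128, 0.03], 0.1105],
  [-1, [-0.139, -0.128, 0.06], 0.1105],
  [-1, [-0.139, -0.128, 0.09], 0.1105],
  [-1, [-0.139, -0.128, 0.115], 0.1105],
  [-1, [-0.139, -0.128, 0.115], 0.1105],
  [-1, [-0.139, -0.128, 0.115], 0.1105],
])

```text
time: 6.65
tool_pos: [0.5473, 0.0163, 0.0813]
tool_rot: [-0.0, 0.951, 0.31, -0.001]
contact_force: [0.9, -0.4, 0.9]
gripper_width: -0.0
grasp_force: 0.0
```

Run:
```python
from h import *
rows([(*dialpose(-54,-1)[0],.074,36)])
b=manip.grab_frame("side");
B=cv2.resize(b["frame"][120:220,245:345],None,fx=5,fy=5,interpolation=3)
t=manip.state()["tool_pos"]
q=(proj(b,t)[0]-[245,120])*5
cv2.circle(B,tuple(int(v) for v in q),3,(255,255,0),-1)
cv2.imwrite("pics/c5.png",B[:,:,::-1])
```

```text
pose [0.5473 0.0163 0.0813] h 36.07 tilt [-0.001 -0.001 -1.   ] t 6.65 F [ 0.89 -0.39  0.9 ] -0.0004999206426958487 0.025
[[-1,[0.003,0.002,0.049],0.0002]]
```

View pics/c5.png

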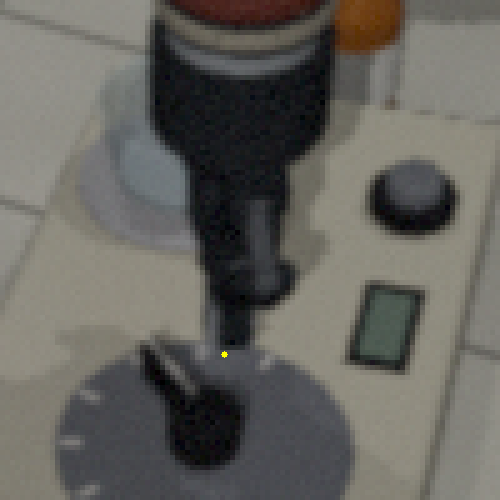

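No contact at TCP z 81 mm, so the offset is confirmed: the tip, near (225,350), is about level with the TCP. I'll lower to 72 mm and push round to off.

Run:
```python
from h import *
rows([(*dialpose(f,-1)[0],.072,f+90) for f in [-54,-54]+list(np.linspace(-50,22,18))])
```

```text
pose [0.5475 0.0163 0.0817] h 36.07 tilt [-0. -0. -1.] t 6.7 F [ 0.32  1.08 -0.53] -0.00032612984112369227 0.025
[[-1,[0.002,0.001,0.065],0.0002],[-1,[0.002,0.001,0.065],0.0002],[-1,[0.02,0.007,0.065],-0.0109],[-1,[0.039,0.013,0.065],-0.0227],[-1,[0.059,0.018,0.065],-0.0344],[-1,[0.079,0.021,0.065],-0.0462],[-1,[0.099,0.022,0.065],-0.058],[-1,[0.12,0.022,0.065],-0.0697],[-1,[0.14,0.02,0.065],-0.0815],[-1,[0.16,0.017,0.065],-0.0933],[-1,[0.18,0.013,0.065],-0.105],[-1,[0.199,0.007,0.065],-0.1168],[-1,[0.218,-0.0,0.065],-0.1286],[-1,[0.236,-0.009,0.065],-0.1403],[-1,[0.254,-0.019,0.065],-0.1521],[-1,[0.271,-0.031,0.065],-0.1639],[-1,[0.287,-0.043,0.065],-0.1756],[-1,[0.302,-0.057,0.065],-0.1874],[-1,[0.316,-0.072,0.065],-0.1991],[-1,[0.329,-0.088,0.065],-0.2109]]
```

arm_command([
  [-1, [0.002, 0.001, 0.03], 0],
  [-1, [0.002, 0.001, 0.065], 0],
  [-1, [0.02, 0.007, 0.065], -0.011],
  [-1, [0.039, 0.013, 0.065], -0.0227],
  [-1, [0.059, 0.018, 0.065], -0.0344],
  [-1, [0.079, 0.021, 0.065], -0.0462],
  [-1, [0.099, 0.022, 0.065], -0.058],
  [-1, [0.12, 0.022, 0.065], -0.07],
  [-1, [0.14, 0.02, 0.065], -0.0815],
  [-1, [0.16, 0.017, 0.065], -0.0933],
  [-1, [0.18, 0.013, 0.065], -0.105],
  [-1, [0.199, 0.007, 0.065], -0.1168],
  [-1, [0.218, 0, 0.065], -0.1286],
  [-1, [0.236, -0.009, 0.065], -0.14],
  [-1, [0.254, -0.019, 0.065], -0.152],
  [-1, [0.271, -0.031, 0.065], -0.164],
  [-1, [0.287, -0.043, 0.065], -0.1756],
  [-1, [0.302, -0.057, 0.065], -0.1874],
  [-1, [0.316, -0.072, 0.065], -0.199],
  [-1, [0.329, -0.088, 0.065], -0.211],
])

```text
time: 8.37
tool_pos: [0.5797, 0.056, 0.0718]
tool_rot: [-0.0, 0.558, 0.83, -0.0]
contact_force: [-0.3, 0.6, -0.0]
gripper_width: -0.002
grasp_force: 0.0
```

Run:
```python
from h import *
b=manip.grab_frame("side")
B=cv2.resize(b["frame"][120:230,235:345],None,fx=5,fy=5,interpolation=3)
t=manip.state()["tool_pos"]
q=(proj(b,t)[0]-[235,120])*5
cv2.circle(B,tuple(int(v) for v in q),3,(255,255,0),-1)
cv2.imwrite("pics/c6.png",B[:,:,::-1])
rows([(*dialpose(f,-1)[0],.072,f+90) for f in list(np.linspace(27,97,15))+[101,105,108]])
```

```text
pose [0.5796 0.0565 0.0717] h 112.38 tilt [ 0. -0. -1.] t 8.42 F [0.19 1.12 1.46] 0.0010638608977529196 0.025
[[-1,[0.019,0.007,-0.002],-0.0128],[-1,[0.042,0.014,-0.002],-0.0267],[-1,[0.065,0.018,-0.002],-0.0406],[-1,[0.089,0.02,-0.002],-0.0545],[-1,[0.113,0.021,-0.002],-0.0684],[-1,[0.137,0.019,-0.002],-0.0823],[-1,[0.161,0.015,-0.002],-0.0962],[-1,[0.184,0.009,-0.002],-0.1101],[-1,[0.207,0.001,-0.002],-0.1239],[-1,[0.228,-0.009,-0.002],-0.1378],[-1,[0.249,-0.02,-0.002],-0.1517],[-1,[0.269,-0.034,-0.002],-0.1656],[-1,[0.288,-0.049,-0.002],-0.1795],[-1,[0.305,-0.066,-0.002],-0.1934],[-1,[0.321,-0.084,-0.002],-0.2073],[-1,[0.332,-0.1,-0.002],-0.2184],[-1,[0.342,-0.116,-0.002],-0.2295],[-1,[0.349,-0.128,-0.002],-0.2378]]
```

View pics/c6.png

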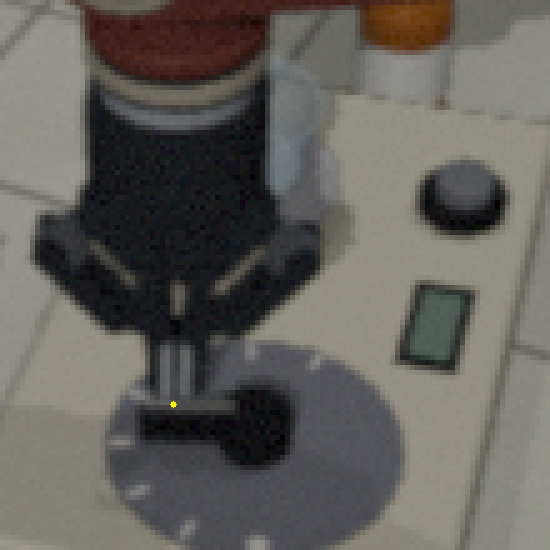

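The dial now points to bar 3 near (120,440), and the finger is behind its arm at (173,400). The push works and matches the geometry, so I'll continue to off.

arm_command([
  [-1, [0.019, 0.007, 0], -0.013],
  [-1, [0.042, 0.014, 0], -0.0267],
  [-1, [0.065, 0.018, 0], -0.0406],
  [-1, [0.089, 0.02, 0], -0.0545],
  [-1, [0.113, 0.021, 0], -0.0684],
  [-1, [0.137, 0.019, 0], -0.0823],
  [-1, [0.161, 0.015, 0], -0.0962],
  [-1, [0.184, 0.009, 0], -0.11],
  [-1, [0.207, 0.001, 0], -0.124],
  [-1, [0.228, -0.009, 0], -0.138],
  [-1, [0.249, -0.02, 0], -0.152],
  [-1, [0.269, -0.034, 0], -0.1656],
  [-1, [0.288, -0.049, 0], -0.1795],
  [-1, [0.305, -0.066, 0], -0.1934],
  [-1, [0.321, -0.084, 0], -0.2073],
  [-1, [0.332, -0.1, 0], -0.2184],
  [-1, [0.342, -0.116, 0], -0.2295],
  [-1, [0.349, -0.128, 0], -0.2378],
  [-1, [0.349, -0.128, 0], -0.2378],
])

```text
time: 10.0
tool_pos: [0.5418, 0.0973, 0.0718]
tool_rot: [-0.0, -0.153, 0.988, 0.0]
contact_force: [-1.1, 0.1, 0.8]
gripper_width: -0.001
grasp_force: 0.0
```

Run:
```python
from h import *
b=manip.grab_frame("side");a=manip.grab_frame("top")
B=cv2.resize(b["frame"][130:240,235:315],None,fx=5,fy=5,interpolation=3)
A=cv2.resize(a["frame"][170:280,220:300],None,fx=5,fy=5,interpolation=3)
cv2.imwrite("pics/c7.png",np.hstack([A,B])[:,:,::-1])
rows([])
for k in("dial","pointer_tip"): print([(np.round(d["extent"]).tolist(),round(d["confidence"],2)) for d in manip.search_frame(b,k)[:2]])
for f in(105,75,45): # predicted arm tips for value 0,1,2
    t=np.radians(f+10.8);print(f,proj(b,[*(AX+.052*np.array([np.cos(t),np.sin(t)])),.086]).round(1))
```

```text
pose [0.5422 0.0972 0.072 ] h -162.5 tilt [ 0.  0. -1.] t 10.1 F [-0.73 -0.18 -1.03] -0.0030612832527960065 0.025
[]
[([283.0, 196.0, 297.0, 225.0], 0.73)]
[([284.0, 196.0, 290.0, 226.0], 0.68)]
105 [[287.2 219.5]]
75 [[274.9 217.1]]
45 [[266.1 210.6]]
```

View pics/c7.png

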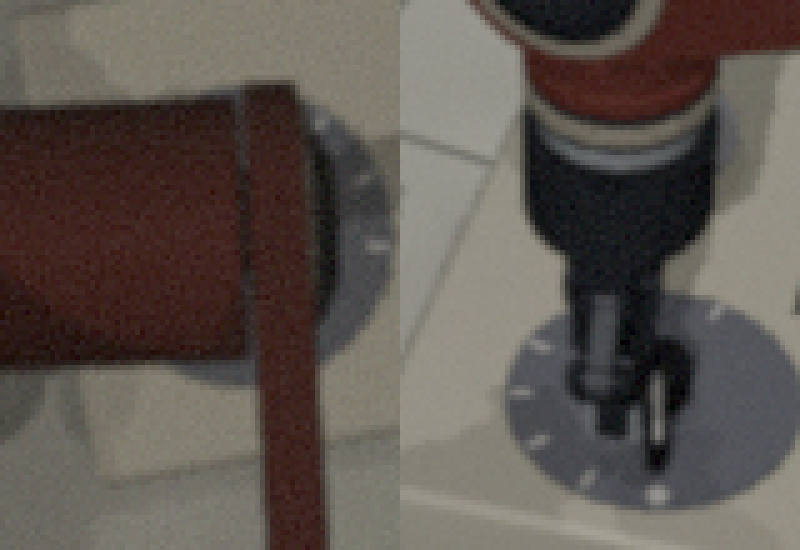

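The white line on the arm points at the dot at (657,495), so the dial is at off. Next I'll lift, cross over to the other side, and push clockwise.

Run:
```python
from h import *
p0=manip.state()["tool_pos"][:2]
P=lambda f:dialpose(f,1)[0]
rows([(*p0,.11,197.5),(*p0,.11,197.5),(*P(136),.11,226),(*P(136),.085,226),(*P(136),.072,226)])
```

```text
pose [0.5424 0.0972 0.0721] h -162.46 tilt [-0. -0. -1.] t 10.2 F [-0.37 -0.62  0.13] -0.0028168094995347564 0.025
[[-1,[-0.0,-0.0,-0.252],0.0001],[-1,[-0.0,-0.0,-0.252],0.0001],[-1,[0.322,-0.079,-0.252],-0.0791],[-1,[0.322,-0.079,-0.086],-0.0791],[-1,[0.322,-0.079,0.001],-0.0791]]
```

arm_command([
  [-1, [0, 0, -0.13], 0],
  [-1, [0, 0, -0.25], 0],
  [-1, [0, 0, -0.25], 0],
  [-1, [0, 0, -0.25], 0],
  [-1, [0.16, -0.04, -0.25], -0.03],
  [-1, [0.322, -0.079, -0.25], -0.06],
  [-1, [0.322, -0.079, -0.25], -0.079],
  [-1, [0.322, -0.079, -0.25], -0.079],
  [-1, [0.322, -0.079, -0.25], -0.079],
  [-1, [0.322, -0.079, -0.15], -0.079],
  [-1, [0.322, -0.079, -0.07], -0.079],
  [-1, [0.322, -0.079, 0], -0.079],
  [-1, [0.322, -0.079, 0], -0.079],
  [-1, [0.322, -0.079, 0], -0.079],
])

```text
time: 11.37
tool_pos: [0.4988, 0.0714, 0.0707]
tool_rot: [-0.001, -0.391, 0.92, 0.001]
contact_force: [0.4, 0.7, 0.1]
gripper_width: 0.004
grasp_force: 0.0
```

Run:
```python
from h import *
rows([(*dialpose(f,1)[0],.072,f+90) for f in np.linspace(132,60,18)])
```

```text
pose [0.4988 0.0714 0.0707] h -133.98 tilt [ 0.002  0.002 -1.   ] t 11.37 F [0.38 0.7  0.07] 0.004213101275143536 0.025
[[-1,[-0.023,0.001,-0.009],0.0112],[-1,[-0.042,0.007,-0.009],0.0229],[-1,[-0.062,0.011,-0.009],0.0347],[-1,[-0.082,0.014,-0.009],0.0465],[-1,[-0.103,0.016,-0.009],0.0582],[-1,[-0.123,0.016,-0.009],0.07],[-1,[-0.143,0.014,-0.009],0.0818],[-1,[-0.163,0.011,-0.009],0.0935],[-1,[-0.183,0.006,-0.009],0.1053],[-1,[-0.203,0.0,-0.009],0.1171],[-1,[-0.221,-0.007,-0.009],0.1288],[-1,[-0.24,-0.016,-0.009],0.1406],[-1,[-0.257,-0.026,-0.01],0.1524],[-1,[-0.274,-0.037,-0.01],0.1641],[-1,[-0.29,-0.05,-0.01],0.1759],[-1,[-0.305,-0.064,-0.01],0.1876],[-1,[-0.319,-0.078,-0.01],0.1994],[-1,[-0.332,-0.094,-0.01],0.2112]]
```

arm_command([
  [-1, [-0.02, 0.002, 0], 0.0112],
  [-1, [-0.04, 0.007, 0], 0.023],
  [-1, [-0.06, 0.011, 0], 0.0347],
  [-1, [-0.08, 0.014, 0], 0.0465],
  [-1, [-0.1, 0.016, 0], 0.0582],
  [-1, [-0.12, 0.016, 0], 0.07],
  [-1, [-0.141, 0.014, 0], 0.0818],
  [-1, [-0.161, 0.011, 0], 0.0935],
  [-1, [-0.181, 0.006, 0], 0.1053],
  [-1, [-0.2, 0, 0], 0.117],
  [-1, [-0.219, -0.007, 0], 0.1288],
  [-1, [-0.238, -0.016, 0], 0.1406],
  [-1, [-0.255, -0.026, 0], 0.1524],
  [-1, [-0.272, -0.037, 0], 0.164],
  [-1, [-0.288, -0.05, 0], 0.176],
  [-1, [-0.303, -0.064, 0], 0.1876],
  [-1, [-0.317, -0.078, 0], 0.1994],
  [-1, [-0.33, -0.094, 0], 0.211],
  [-1, [-0.33, -0.094, 0], 0.211],
])

```text
time: 12.95
tool_pos: [0.5454, 0.0973, 0.073]
tool_rot: [0.001, 0.259, 0.966, 0.0]
contact_force: [0.7, 0.3, 0.3]
gripper_width: 0.0
grasp_force: 0.0
```

Run:
```python
from h import *
rows([(*dialpose(f,1)[0],.072,f+90) for f in list(np.linspace(56,20,10))+[17,14,11,8,5,3]])
```

```text
pose [0.5454 0.0973 0.073 ] h 150.01 tilt [-0.001  0.001 -1.   ] t 12.95 F [0.69 0.33 0.28] 0.0003072302538872233 0.025
[[-1,[-0.007,0.002,0.007],0.0111],[-1,[-0.025,0.007,0.007],0.0223],[-1,[-0.044,0.011,0.007],0.0334],[-1,[-0.063,0.014,0.007],0.0445],[-1,[-0.082,0.016,0.007],0.0556],[-1,[-0.101,0.016,0.007],0.0667],[-1,[-0.121,0.015,0.007],0.0778],[-1,[-0.14,0.013,0.007],0.0889],[-1,[-0.158,0.009,0.007],0.1],[-1,[-0.177,0.004,0.007],0.1111],[-1,[-0.191,-0.001,0.007],0.1195],[-1,[-0.204,-0.006,0.007],0.1278],[-1,[-0.217,-0.012,0.007],0.1361],[-1,[-0.23,-0.019,0.007],0.1445],[-1,[-0.242,-0.026,0.007],0.1528],[-1,[-0.25,-0.031,0.007],0.1584]]
```

arm_command([
  [-1, [-0.01, 0.002, 0], 0.011],
  [-1, [-0.027, 0.007, 0], 0.022],
  [-1, [-0.046, 0.011, 0], 0.0334],
  [-1, [-0.065, 0.014, 0], 0.0445],
  [-1, [-0.084, 0.016, 0], 0.0556],
  [-1, [-0.103, 0.016, 0], 0.0667],
  [-1, [-0.122, 0.015, 0], 0.0778],
  [-1, [-0.14, 0.013, 0], 0.089],
  [-1, [-0.158, 0.009, 0], 0.1],
  [-1, [-0.177, 0.004, 0], 0.111],
  [-1, [-0.191, -0.001, 0], 0.1195],
  [-1, [-0.204, -0.006, 0], 0.128],
  [-1, [-0.217, -0.012, 0], 0.136],
  [-1, [-0.23, -0.019, 0], 0.1445],
  [-1, [-0.242, -0.026, 0], 0.153],
  [-1, [-0.242, -0.026, 0], 0.153],
  [-1, [-0.242, -0.026, 0], 0.153],
])

```text
time: 14.37
tool_pos: [0.5741, 0.0757, 0.0726]
tool_rot: [0.0, 0.675, 0.738, 0.0]
contact_force: [-0.9, -0.1, 0.2]
gripper_width: -0.001
grasp_force: 0.0
```

Run:
```python
from h import *
b=manip.grab_frame("side");a=manip.grab_frame("top")
B=cv2.resize(b["frame"][130:240,235:315],None,fx=5,fy=5,interpolation=3)
A=cv2.resize(a["frame"][170:280,220:300],None,fx=5,fy=5,interpolation=3)
cv2.imwrite("pics/c8.png",np.hstack([A,B])[:,:,::-1])
rows([(*dialpose(f,1)[0],.072,f+90) for f in (5,3,0)])
for n,p in(("s",b),("t",a)):
  print(n,[(np.round(d["extent"]).tolist(),round(d["confidence"],2)) for d in manip.search_frame(p,"dial")[:2]])
  for k in(3,4,5):
    t=np.radians(105-30*k+10.8);print(k,proj(p,[*(AX+.052*np.array([np.cos(t),np.sin(t)])),.086]).round(1))
```

```text
pose [0.574  0.0758 0.0725] h 95.12 tilt [-0.  0. -1.] t 14.47 F [-0.03  0.86  0.87] 0.0015611945930875137 0.025
[[-1,[-0.001,0.006,0.003],0.0003],[-1,[-0.01,0.009,0.003],0.0059],[-1,[-0.023,0.014,0.003],0.0142]]
s [([273.0, 194.0, 294.0, 215.0], 0.76)]
3 [[263.  202.1]]
4 [[266.2 193.9]]
5 [[274.5 188.1]]
t []
3 [[258.3 196.3]]
4 [[270.4 193.9]]
5 [[282.  197.9]]
```

arm_command([
  [-1, [0, 0, -0.2], 0],
  [-1, [0, 0, -0.4], 0],
  [-1, [0, 0, -0.65], 0],
  [-1, [0, 0, -0.65], 0],
  [-1, [0, 0, -0.65], 0],
  [-1, [-0.25, -0.1, -0.65], 0.02],
  [-1, [-0.5, -0.2, -0.65], 0.04],
  [-1, [-0.75, -0.3, -0.65], 0.06],
  [-1, [-1, -0.4, -0.65], 0.08],
  [-1, [-1, -0.4, -0.65], 0.1],
  [-1, [-1, -0.4, -0.65], 0.12],
  [-1, [-1, -0.4, -0.65], 0.14],
  [-1, [-1, -0.4, -0.65], 0.16],
  [-1, [-1, -0.4, -0.65], 0.18],
  [-1, [-1, -0.4, -0.65], 0.2],
  [-1, [-1, -0.4, -0.65], 0.22],
  [-1, [-1, -0.4, -0.65], 0.22],
])

```text
time: 15.98
tool_pos: [0.5263, -0.0786, 0.1679]
tool_rot: [-0.001, 0.991, 0.137, -0.001]
contact_force: [0.0, -0.5, -0.8]
gripper_width: 0.002
grasp_force: 0.0
```

Run:
```python
from h import *
b=manip.grab_frame("side");a=manip.grab_frame("top")
for n,p in(("s",b),("t",a)):
  print(n,[(np.round(d["extent"]).tolist(),round(d["confidence"],2)) for d in manip.search_frame(p,"dial")[:2]])
B=cv2.resize(b["frame"][130:240,235:315],None,fx=5,fy=5,interpolation=3)
A=cv2.resize(a["frame"][170:280,220:300],None,fx=5,fy=5,interpolation=3)
cv2.imwrite("pics/c9.png",np.hstack([A,B])[:,:,::-1])
rows([(.513,-.140,.15,15),(.513,-.140,.095,15)])
```

```text
s [([266.0, 194.0, 295.0, 212.0], 0.61), ([303.0, 117.0, 325.0, 141.0], 0.58)]
t []
pose [ 0.5269 -0.0788  0.169 ] h 15.97 tilt [-0.001 -0.001 -1.   ] t 16.18 F [ 0.55 -0.2  -0.58] 0.0008498265697642219 0.025
[[-1,[-0.201,0.367,0.126],0.0027],[-1,[-0.201,0.367,0.493],0.0027]]
```

View pics/c9.png

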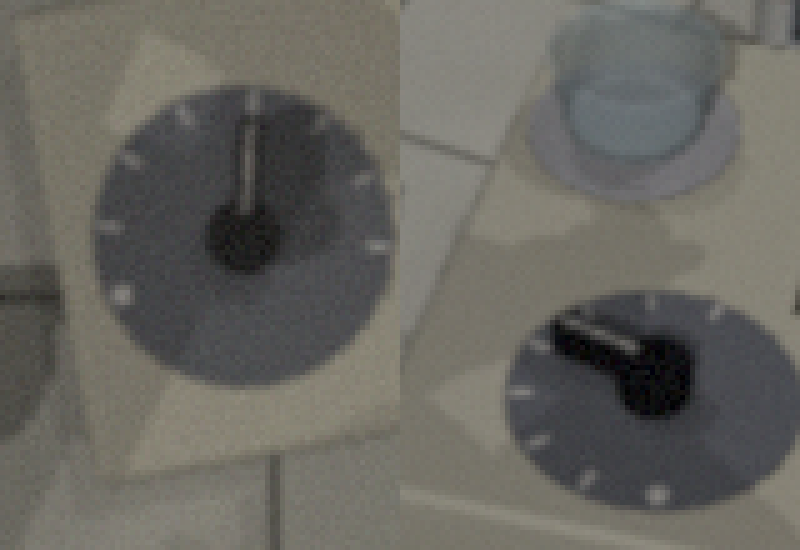

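The pointer line is on bar 4, at (250,98) in the top view, so the dial is at speed 4. Next is the button.

arm_command([
  [-1, [-0.1, 0.18, 0], 0],
  [-1, [-0.2, 0.367, 0], 0],
  [-1, [-0.2, 0.367, 0], 0],
  [-1, [-0.2, 0.367, 0.1], 0],
  [-1, [-0.2, 0.367, 0.25], 0],
  [-1, [-0.2, 0.367, 0.4], 0],
  [-1, [-0.2, 0.367, 0.49], 0],
  [-1, [-0.2, 0.367, 0.49], 0],
  [-1, [-0.2, 0.367, 0.49], 0],
])

```text
time: 16.93
tool_pos: [0.5128, -0.1395, 0.0954]
tool_rot: [-0.001, 0.99, 0.138, -0.001]
contact_force: [1.3, -0.6, 0.5]
gripper_width: -0.001
grasp_force: 0.0
```

Run:
```python
from h import *
rows([(.513,-.1405,.085,15),(.513,-.1405,.08,15)])
```

```text
pose [ 0.5128 -0.1395  0.0954] h 15.89 tilt [-0.002 -0.002 -1.   ] t 16.93 F [ 1.26 -0.61  0.54] -0.0008908284048840155 0.025
[[-1,[-0.0,0.007,0.069],0.0025],[-1,[-0.0,0.007,0.102],0.0025]]
```

arm_command([
  [-1, [0, 0.005, 0.03], 0],
  [-1, [0, 0.005, 0.06], 0],
  [-1, [0, 0.005, 0.09], 0],
  [-1, [0, 0.005, 0.1], 0],
  [-1, [0, 0.005, 0.1], 0],
  [-1, [0, 0.005, 0.1], 0],
])

```text
time: 17.43
tool_pos: [0.5136, -0.1408, 0.0813]
tool_rot: [0.0, 0.99, 0.138, 0.0]
contact_force: [0.3, 0.9, -0.1]
gripper_width: 0.001
grasp_force: 0.0
```

Nothing touched yet at TCP z 81 mm, so I'll go on in small steps.

arm_command([
  [-1, [0, 0, 0.01], 0],
  [-1, [0, 0, 0.02], 0],
  [-1, [0, 0, 0.03], 0],
  [-1, [0, 0, 0.03], 0],
  [-1, [0, 0, 0.03], 0],
])

```text
time: 17.85
tool_pos: [0.5135, -0.1408, 0.0766]
tool_rot: [-0.0, 0.99, 0.138, -0.0]
contact_force: [-0.6, -1.0, -0.3]
gripper_width: -0.001
grasp_force: 0.0
```

arm_command([
  [-1, [0, 0, 0.01], 0],
  [-1, [0, 0, 0.02], 0],
  [-1, [0, 0, 0.02], 0],
  [-1, [0, 0, 0.02], 0],
])

```text
time: 18.18
tool_pos: [0.5139, -0.1409, 0.074]
tool_rot: [0.0, 0.99, 0.138, 0.0]
contact_force: [0.8, 0.4, 2.2]
gripper_width: -0.0
grasp_force: 1.2
```

arm_command([
  [-1, [0, 0, 0.01], 0],
  [-1, [0, 0, 0.02], 0],
  [-1, [0, 0, 0.02], 0],
  [-1, [0, 0, 0.02], 0],
])

```text
time: 18.52
tool_pos: [0.5139, -0.1409, 0.071]
tool_rot: [0.0, 0.99, 0.138, 0.0]
contact_force: [-0.3, 0.0, 4.4]
gripper_width: 0.001
grasp_force: 2.1
```

arm_command([
  [-1, [0, 0, 0.007], 0],
  [-1, [0, 0, 0.013], 0],
  [-1, [0, 0, 0.013], 0],
  [-1, [0, 0, 0.013], 0],
])

```text
time: 18.85
tool_pos: [0.5139, -0.141, 0.0699]
tool_rot: [0.0, 0.99, 0.138, 0.0]
contact_force: [-2.2, 0.8, 9.0]
gripper_width: -0.003
grasp_force: 4.6
```

arm_command([
  [-1, [0, 0, 0.004], 0],
  [-1, [0, 0, 0.006], 0],
  [-1, [0, 0, 0.006], 0],
  [-1, [0, 0, 0.006], 0],
])

```text
time: 19.18
tool_pos: [0.514, -0.141, 0.0698]
tool_rot: [0.0, 0.99, 0.138, -0.0]
contact_force: [-5.2, 2.9, 13.9]
gripper_width: 0.002
grasp_force: 6.8
```

arm_command([
  [-1, [0, 0, -0.05], 0],
  [-1, [0, 0, -0.1], 0],
  [-1, [0, 0, -0.3], 0],
  [-1, [0, 0, -0.5], 0],
  [-1, [0, 0, -0.8], 0],
  [-1, [0, 0, -0.8], 0],
  [-1, [0, 0, -0.8], 0],
  [-1, [0, 0, -0.8], 0],
])

```text
time: 19.85
tool_pos: [0.5134, -0.1407, 0.1875]
tool_rot: [-0.0, 0.99, 0.138, -0.0]
contact_force: [0.2, -0.0, -1.5]
gripper_width: 0.0
grasp_force: 0.0
```

Run:
```python
from h import *
b=manip.grab_frame("side");a=manip.grab_frame("top")
for n,p in(("s",b),("t",a)):
  for k in("dial","dish","flask","reagent","tray","start_top"): print(n,k,[(np.round(d["extent"]).tolist(),round(d["confidence"],2)) for d in manip.search_frame(p,k)[:1]])
rows([])
```

```text
s dial [([265.0, 192.0, 294.0, 213.0], 0.72)]
s dish [([262.0, 132.0, 300.0, 163.0], 0.7)]
s flask [([255.0, 259.0, 285.0, 312.0], 0.83)]
s reagent [([305.0, 104.0, 326.0, 140.0], 0.59)]
s tray [([191.0, 166.0, 229.0, 211.0], 0.94)]
s start_top [([322.0, 151.0, 334.0, 162.0], 0.46)]
t dial [([262.0, 195.0, 274.0, 225.0], 0.78)]
t dish [([328.0, 154.0, 370.0, 196.0], 0.86)]
t flask [([178.0, 225.0, 206.0, 253.0], 0.69)]
t reagent [([397.0, 180.0, 431.0, 199.0], 0.81)]
t tray [([250.0, 106.0, 306.0, 154.0], 0.8)]
t start_top [([351.0, 221.0, 367.0, 230.0], 0.65)]
pose [ 0.5137 -0.1408  0.1879] h 15.83 tilt [ 0.  0. -1.] t 20.55 F [-0.52 -0.79  0.83] 0.0006927723736006269 0.025
[]
```

The button hit its stop (the force rose to 14 N with no further travel) and I let it go. The dial is still on bar 4, and nothing else has moved.

```bash
python3 -c "
from plant import manip
print(manip.job_done())"
```

```text
the job is handed in; nothing more can be done
None
```

The job is handed in: I pushed the dial back to off, clicked it clockwise to speed 4, then pressed the start button fully down and released it; the dish, flask, bottle and tray still appear where they were in the last camera check.

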